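# Fit the pull sleeve and hold the spring tester at its index

## Task

Fit the larger aluminium sleeve over the upright steel pin of the spring pull tester, right down onto the carriage while that is still home; then pull the carriage out by the sleeve, away from the black plate, until the middle of the pin is level with the index clip beside the rail, and keep it there. Finish while still gripping the sleeve and holding the carriage steadily at the index against its spring, with the sleeve fully down; do not let go. Leave the other things on the bench where they are.

Things in the scene. Friction and masses are not known exactly. Their poses are not given: they have to be found in the camera images.
- tester: Spring pull tester bolted to the bench: aluminium base 280 x 110 x 10 mm along its x axis, carrying an upright black plate (20 thick, 130 wide, 100 tall, front face at x = +88 mm), a front stop 34 mm high at x = -150 mm and two guide rods; a steel spring housing lies behind the plate. Origin under the pin's home place, on the bench; its -x axis is the pull direction (away from the plate, roughly towards the robot), z up. Ticks every 10 mm on the base.
- carriage: Spring-return carriage, aluminium block 50 long x 56 wide with its flat top 30 mm above the bench, and on its middle an upright bright steel pin, 18 mm diameter, 40 mm tall, its top 6 mm tapered to 10 mm diameter. Origin: centre of the pin's foot, on the flat top; z up. Slides only along the tester's x: home at x = 0 of the tester's frame, out to x = -90 mm at the stop. The spring pulls it home with 2.7 N at home plus 0.09 N per mm, and returns it when let go.
- index: Index clip: dark steel upright block 14 x 14 x 30 mm fixed beside the tester's base, on the tester's +y side (62 mm from the rail's middle line), with a 3 mm wide blade at its top pointing to the carriage. Origin under its middle on the bench, axes parallel to the tester's; the mark is the plane x = 0 of its own frame. It stands 35 to 70 mm from the pin's home place, in the pull direction.
- sleeve: The larger of two plain aluminium tubes standing on the bench: 36 mm outside diameter, 22 mm bore right through, 60 mm tall, about 0.1 kg; either end may go down. Origin: centre of its lower end as it stands; z along its axis.
- sleeve_mid (a point): Centre of the sleeve, on its axis, halfway up (30 mm from either end).
- spacer: The smaller aluminium tube, 30 mm outside, 12 mm bore, 35 tall: does not fit the pin. Bystander. Origin under its centre.
- tape: Roll of black tape lying flat, 84 mm across, 19 tall. Bystander. Origin under its centre.
- brick: Black power adapter 105 x 52 x 35 mm. Bystander. Origin under its centre.
- pliers: Pliers with red and yellow grips, about 180 mm long, lying flat. Bystander. Origin near the joint.
- driver: Screwdriver with a red handle, 200 mm long, lying. Bystander.
- mouse: Black computer mouse, 105 x 58 x 35 mm. Bystander. Origin under its centre.
- carton: Green carton 50 x 85 x 60 mm tall. Bystander. Origin under its centre.
Not all that is in view belongs to the job. What is shaped like the sleeve but purple or turquoise is not meant.

How it is judged:
By the outcome, as a careful person would: the job done as asked, in the order asked, and still so for the second after the job is handed in, while the arm keeps its last pose, push and grip.
It also fails if it takes over 45 s, if anything falls off the work surface, if the arm or the gripper's body presses on something with over 40 N, if the wrist force passes 120 N, or if a joint passes its speed limit or range.

## Robot

A 6-joint arm with a two-finger parallel gripper is mounted at the origin on the work surface. World frame = base frame: x ahead of the robot, y to its left, z up, the work surface at z = 0. Lengths are in mm, angles in rad, forces in N, time in s.
With the tool pointing down it reaches from about 425 to 925 mm from the base axis. Payload 12.5 kg.
Tool frame: the origin (TCP) lies at the very end of the fingers, on their centre line; the grasp point (between the pads) lies 19 mm behind it; y points along the fingers, z is the direction in which the jaws open and shut, and the axes are right-handed (so a half turn about y gives the same grasp; the last joint's range is limited). The gripper opens to 85 mm and grips with 20 to 120 N. Pads are 22 mm wide; open, the fingers measure 114 mm over their backs; the gripper's body (76 mm by 85 mm) begins 54 mm behind the grasp point. The pads swing forward as they close: fully open they stand 13 mm farther back than shut.
Start: joints at [1.08, 0.491, 1.559, -0, 1.092, -0.106], TCP at [234.593, 579.319, 231.327] pointing down, gripper open.
Joint ranges: [-3.1, 3.1], [-0.84, 2.19], [0.05, 2.79], [-1.13, 4.28], [0.06, 2.93], [-2.69, 2.69]. Speed limits (rad/s): [2.22, 2.22, 2.79, 3.14, 3.14, 3.14].

## Interface

Orientations are given as a unit quaternion [x, y, z, w].
In Python, from workcell import * gives the robot as it stands.
- The arm moves only by the shell command python3 -m pendant 'ROWS' [FORCE]. ROWS is a JSON object of lists of equal length, an entry for each row: "slide": the shift along the tool's x, y, z in mm, a list of three; "angular": the turn, a rotation vector about the tool's x, y, z in degrees, a list of three; "claw": the opening, from 0 (shut) to 1 (fully open). In form: {"slide": [[tx, ty, tz], ...], "angular": [[rx, ry, rz], ...], "claw": [claw, ...]}. A call has 1 to 12 rows; each row shifts and turns the commanded pose from where the row before left it, along the tool's axes as they then stand; what a row does not reach is not made up. A row lasts 1/8 s, in which the tool goes at most 62.5 mm and 10.7 degrees, less where a joint would pass 70% of its speed; a pose out of reach is approached as far as the arm can. A call with a gripper value outside its range is refused whole. The fingers move at their own pace and stop on an object; FORCE is the grip in N (left out, the last holds). Time passes only in rows, so rows that do not move let the fingers close. It gives the time, the measured TCP pose, the force and the opening at its end, in the units of the state.
- read_state(): the state, without advancing time (a new reading comes with each control period).
- camera(name): name is "scene" or "top" or "wrist"; returns a dict with "image" (480x640x3 uint8, red, green, blue), "intrinsics" (3x3 intrinsics, pixels), "R" (3x3) and "t" (3): a world point X has camera coordinates R X + t. Camera axes: x right, y down, z forward; pixel columns grow to the right and rows downward; lengths in mm; the calibration is good to about 2 mm. A picture is of the moment at which its call begins. There is no depth.
- close_job(): hands the job in, once; it reports no verdict.
The state is a dict: "t": time; "q": joint angles; "qvel": joint speeds; "joint_torque": joint torques, N m; "eef_pos": TCP position; "ee_rot": TCP orientation; "wrist_force": force on the tool from outside, world axes, zero at the start; "ft_torque": the same for the moment, N m; "width": opening from 0.0 (shut) to 1.0 (fully open).
Only numpy, scipy, OpenCV 4.12 (cv2) and the standard library are available. Lean on these libraries where they do the work, as an engineer would, in place of code of your own. Each camera call takes 0.05 s, during which the arm holds its last target.

## Working session

There is one attempt and no reset: what is moved stays moved. The work goes in short steps, Python scripts to look and compute and a shell command to move; the robot and the scene stay as the last step left them, time stands still between calls to the robot, and variables do not carry over. Pictures are saved under pics/ and viewed, and the job is handed in when it is done.

```bash
mkdir -p pics; ls; python3 - <<'E'
from workcell import *
import cv2
s=read_state(); print({k:s[k] for k in ('t','eef_pos','ee_rot','wrist_force','width')})
for n in ('scene','top','wrist'):
    c=camera(n); cv2.imwrite(f'pics/{n}0.png',c['image'][:,:,::-1]); print(n,c['intrinsics'],c['R'],c['t'])
E
```

```text
pics
{'t': 0.0, 'eef_pos': array([234.49452884, 579.10221849, 230.7224026 ]), 'ee_rot': array([ 0.69443924, -0.13530167,  0.13509606, -0.69368339]), 'wrist_force': array([ 0.60576982, -0.22950139, -0.01807719]), 'width': 0.9993281495257604}
scene [[455.85648581   0.         322.5327106 ]
 [  0.         455.85648581 239.16563629]
 [  0.           0.           1.        ]] [[-0.48867654  0.87246116 -0.00260048]
 [ 0.6233069   0.3470334  -0.70075411]
 [-0.61047829 -0.34406299 -0.71339815]] [ 286.50499651 -322.81570336 1496.87797169]
top [[519.7036946    0.         316.36334656]
 [  0.         519.7036946  236.13945656]
 [  0.           0.           1.        ]] [[ 0.01674035 -0.99963786  0.02106893]
 [-0.98859984 -0.01970165 -0.14927223]
 [ 0.14963327 -0.01832987 -0.98857165]] [ -37.12892748  562.4847407  1323.93013844]
wrist [[343.67667286   0.         323.53135458]
 [  0.         343.67667286 239.40869244]
 [  0.           0.           1.        ]] [[ 0.37508589  0.9269887  -0.00159122]
 [ 0.89239691 -0.36062345  0.27125352]
 [ 0.25087512 -0.10316337 -0.96250662]] [-625.06189385  -35.97104643  379.40700895]
```

View pics/scene0.png

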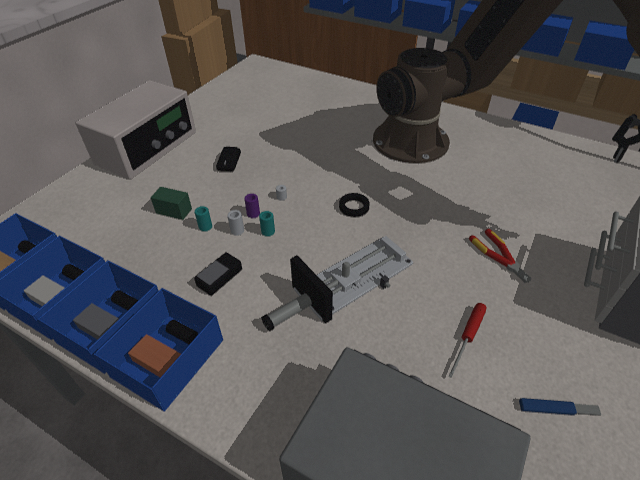

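View pics/top0.png

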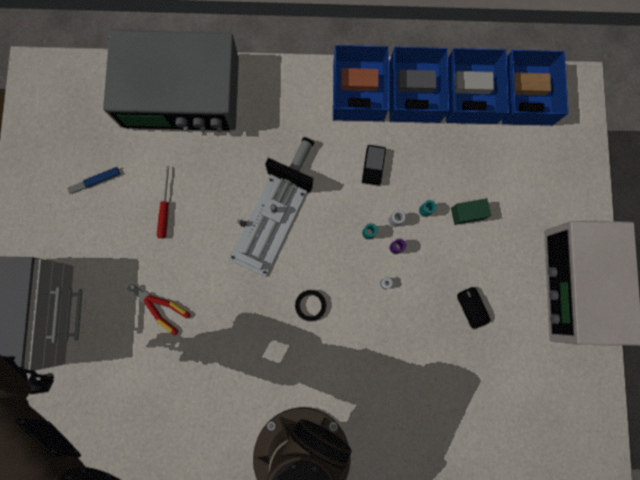

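View pics/wrist0.png

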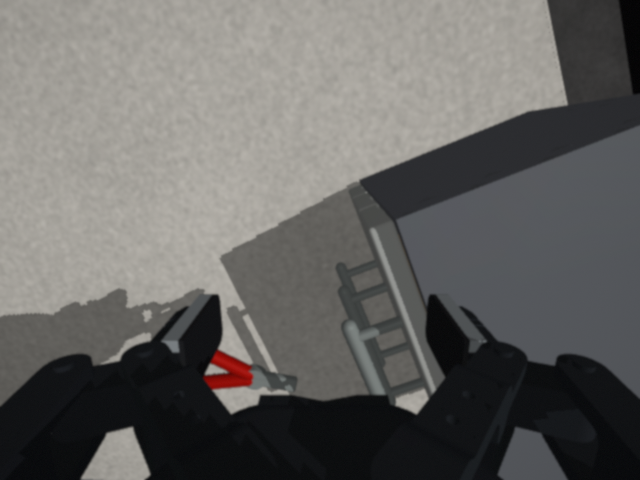

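Candidates for the sleeve: the plain grey tube at scene (236,222) / top (398,217), the small grey tube at scene (281,192) / top (387,283), turquoise tubes at scene (204,218) and (267,223), and a purple one at scene (252,205). The larger plain grey tube fits the description. I'll check it in a close crop.

```bash
python3 - <<'E'
import cv2,numpy as np
s=cv2.imread('pics/scene0.png');t=cv2.imread('pics/top0.png')
a=cv2.resize(s[175:245,185:305],None,fx=6,fy=6,interpolation=cv2.INTER_CUBIC);cv2.imwrite('pics/cs.png',a)
a=cv2.resize(t[190:300,340:460],None,fx=5,fy=5,interpolation=cv2.INTER_CUBIC);cv2.imwrite('pics/ct.png',a)
a=cv2.resize(t[130:280,225:325],None,fx=4,fy=4,interpolation=cv2.INTER_CUBIC);
b=cv2.resize(s[230:330,255:415],None,fx=5,fy=5,interpolation=cv2.INTER_CUBIC);
cv2.imwrite('pics/tt.png',a);cv2.imwrite('pics/ts.png',b)
E
```

```text
(no output)
```

View pics/cs.png

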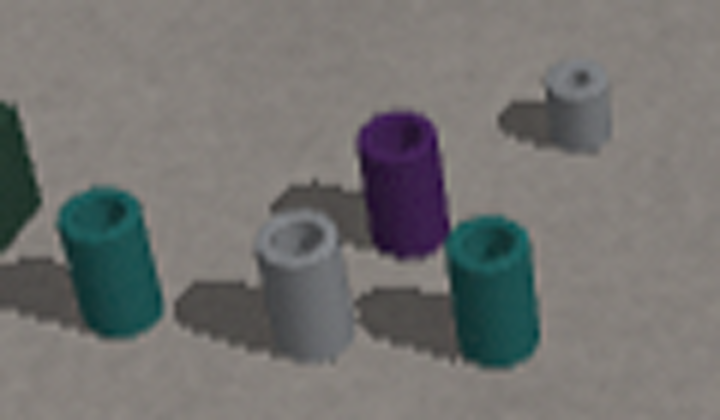

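View pics/ct.png

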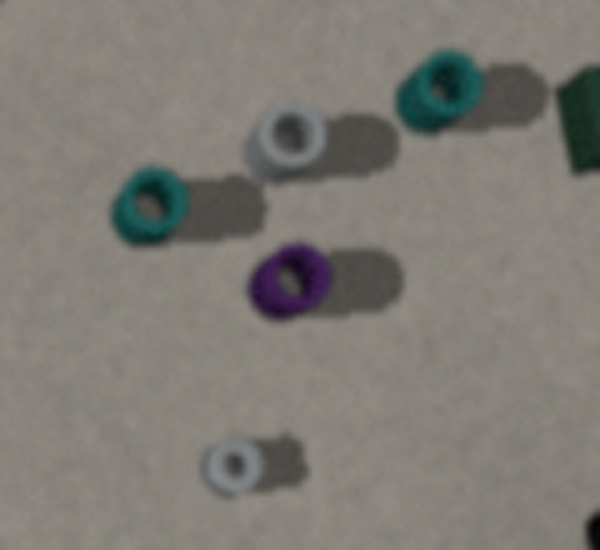

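View pics/tt.png

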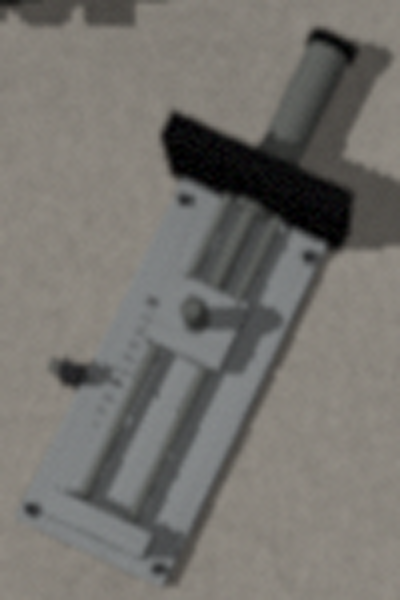

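View pics/ts.png

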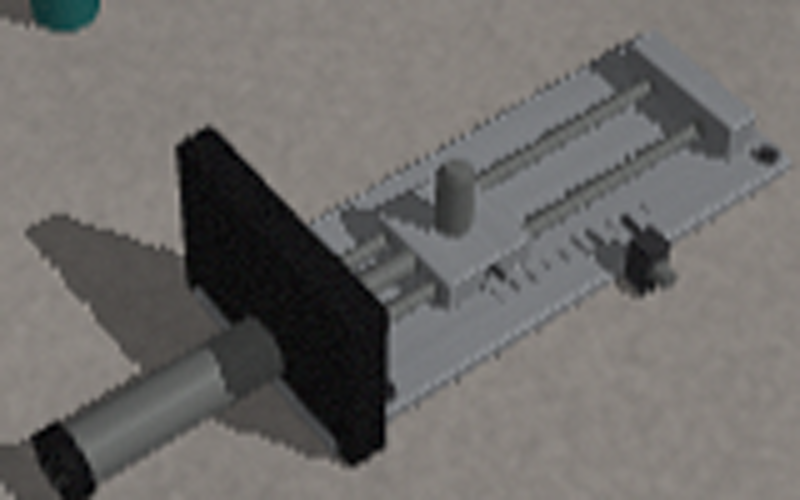

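The crops show the larger grey tube has a wide bore, at scene (236,222) / top (398,217), so it is the sleeve. The small grey tube with the narrow bore, scene (281,192), is the spacer. The pin top is at scene (346,263) / top (273,207). The index clip is at top (243,222).

```bash
cat > h.py <<'E'
from workcell import *
import numpy as np,cv2
from scipy.spatial.transform import Rotation as Rot
def ray(c,p):
    K=c['intrinsics'];R=np.array(c['R']);t=np.array(c['t'])
    return -R.T@t, R.T@np.linalg.solve(K,[p[0],p[1],1.])
def onz(c,p,z):
    o,d=ray(c,p); return o+d*(z-o[2])/d[2]
def tri(cs,ps):
    A=np.zeros((3,3));b=np.zeros(3);P=[]
    for c,p in zip(cs,ps):
        o,d=ray(c,p);d=d/np.linalg.norm(d);M=np.eye(3)-np.outer(d,d);A+=M;b+=M@o
    X=np.linalg.solve(A,b)
    return X,[proj(c,X)-np.array(p) for c,p in zip(cs,ps)]
def proj(c,X):
    v=c['intrinsics']@(np.array(c['R'])@np.asarray(X,float)+np.array(c['t']));return v[:2]/v[2]
E
python3 - <<'E'
from h import *
T=camera('top');S=camera('scene');np.set_printoptions(precision=1,suppress=True)
print('sleeve',onz(T,(398.4,217),60),onz(S,(234.7,214.5),60),tri([T,S],[(398.4,217),(234.7,214.5)]))
print('pin',onz(T,(273.2,207.5),70),onz(S,(346.2,262.5),70),tri([T,S],[(273.2,207.5),(346.2,262.5)]))
for n,p,z in [('turqL',(370.4,230),60),('turqR',(429.6,207),60),('purp',(399,245),60),('spacer',(387,283),35)]: print(n,onz(T,p,z))
fl=onz(T,(230.5,257.5),10);fr=onz(T,(267.5,276),10);bl=onz(T,(225+175/4,130+178/4),10)
print(fl,fr,bl,'yaw',np.degrees(np.arctan2(*(fl-fr)[:2][::-1]))-90,np.degrees(np.arctan2(*(bl-fl)[:2][::-1])))
print('clip top',onz(T,(225+72/4,130+372/4),30), 'blade scene',onz(S,(255+648/5,230+240/5),30))
E
```

```text
sleeve [ 615.4 -240.5   60. ] [ 617.4 -238.4   60. ] (array([ 615.7, -240.6,   57.7]), [array([-0.1,  0.1]), array([-0.2, -0. ])])
pin [631.8  86.9  70. ] [632.6  87.5  70. ] (array([631.9,  87. ,  69.2]), [array([-0.,  0.]), array([-0., -0.])])
turqL [ 579.4 -167.    60. ]
turqR [ 643.9 -323.    60. ]
purp [ 541.4 -241.6   60. ]
spacer [ 443.9 -213.8   35. ]
[505.8 200.6  10. ] [458.3 100.6  10. ] [736.  105.7  10. ] yaw -25.409161731319784 -22.40452388580797
clip top [596.4 168.4  30. ] blade scene [599.7 171.5  30. ]
```

```bash
python3 - <<'E'
from h import *
s=read_state();R=Rot.from_quat(s['ee_rot']).as_matrix();np.set_printoptions(precision=3,suppress=True)
print(R, s['q'], 'jaw',np.degrees(np.arctan2(R[1,2],R[0,2])),'toolx',np.degrees(np.arctan2(R[1,0],R[0,0])))
c=camera('wrist');C=-np.array(c['R']).T@np.array(c['t']);print('cam rel tool',R.T@(C-s['eef_pos']),'view dir',R.T@np.array(c['R'])[2])
print('to tester pt tool', R.T@(np.array([560,150,330.])-s['eef_pos']), R.T@(np.array([616,-239.5,200.])-s['eef_pos']))
E
```

```text
[[ 0.927 -0.     0.375]
 [-0.375 -0.     0.927]
 [-0.    -1.    -0.   ]] [ 1.08   0.491  1.559 -0.     1.092 -0.106] jaw 67.95083346831694 toolx -22.04916757386779
cam rel tool [ -68.468 -143.145    0.686] view dir [ 0.271  0.962 -0.001]
to tester pt tool [ 462.769  -98.851 -275.714] [ 660.898   31.285 -615.649]
```

```bash
python3 -m pendant '{"slide":[[42,6,-24.4],[42,6,-24.4],[42,6,-24.4],[42,6,-24.4],[42,6,-24.4],[42,6,-24.4],[42,6,-24.4],[42,6,-24.4],[42,6,-24.4],[42,6,-24.4],[42,6,-24.4],[40,5,-24]],"angular":[[0,0,0],[0,0,0],[0,0,0],[0,0,0],[0,0,0],[0,0,0],[0,0,0],[0,0,0],[0,0,0],[0,0,0],[0,0,0],[0,0,0]],"claw":[1,1,1,1,1,1,1,1,1,1,1,1]}' 60
python3 -m pendant '{"slide":[[0,0,0],[0,0,0]],"angular":[[0,0,0],[0,0,0]],"claw":[1,1]}'
python3 - <<'E'
from h import *
c=camera('wrist');cv2.imwrite('pics/w1.png',c['image'][:,:,::-1]);import pickle;pickle.dump(c,open('w1.pkl','wb'))
E
```

```text
t: 1.8
eef_pos: [591.0, 118.4, 160.1]
ee_rot: [-0.694, 0.135, -0.135, 0.694]
wrist_force: [0.3, -0.2, -0.5]
width: 1.002
t: 2.05
eef_pos: [589.7, 120.1, 160.2]
ee_rot: [-0.694, 0.136, -0.135, 0.694]
wrist_force: [-0.3, 0.2, 0.3]
width: 1.007
```

View pics/w1.png

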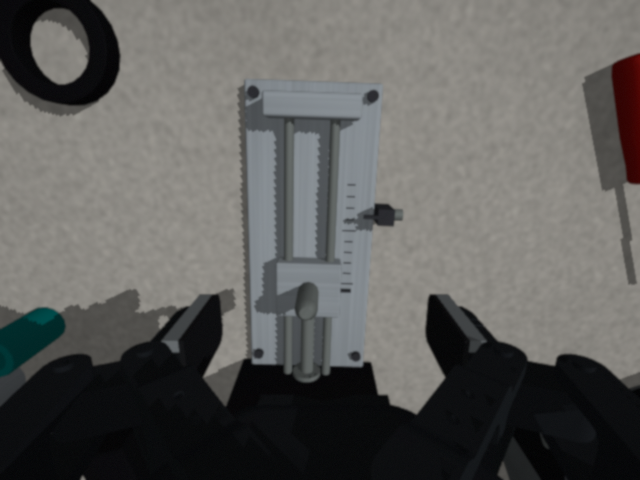

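```bash
python3 - <<'E'
import cv2
a=cv2.imread('pics/w1.png');
cv2.imwrite('pics/w1z.png',cv2.resize(a[180:380,240:420],None,fx=4,fy=3,interpolation=cv2.INTER_CUBIC)[:600])
cv2.imwrite('pics/w1y.png',cv2.resize(a[70:220,235:415],None,fx=4,fy=4,interpolation=cv2.INTER_CUBIC))
E
```

```text
(no output)
```

View pics/w1z.png

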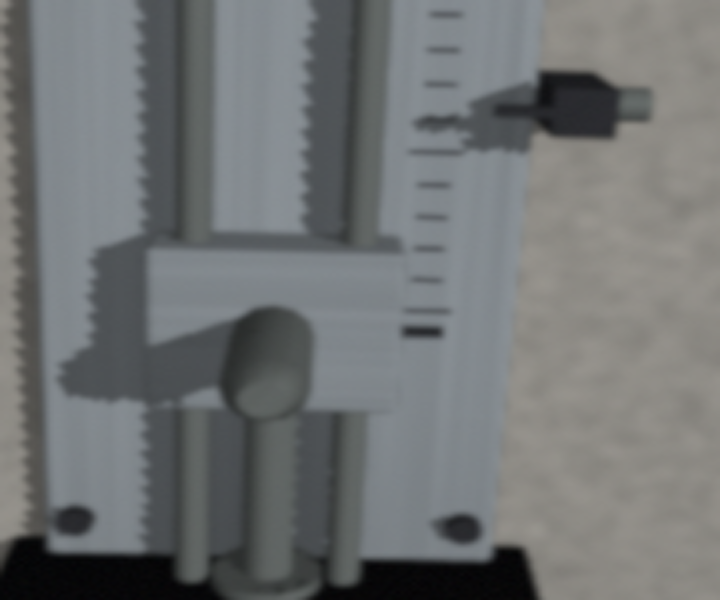

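View pics/w1y.png

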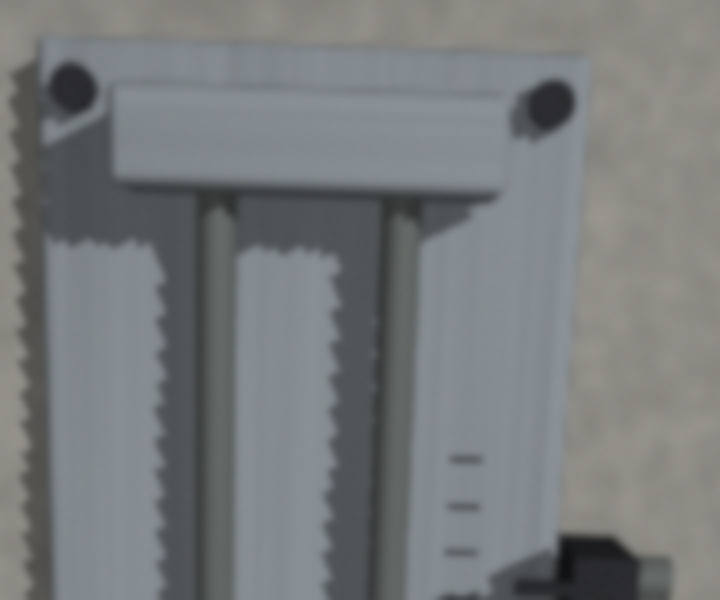

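```bash
python3 - <<'E'
from h import *
import pickle
c=pickle.load(open('w1.pkl','rb'));np.set_printoptions(precision=1,suppress=True)
z=lambda x,y:(240+x/4,180+y/3)
pts=dict(fl=((245,79.5),10),fr=((381.7,84.3),10),rr=(z(493,560),10),rl=(z(47,552),10),pin=(z(267,391),70),blade=(z(520,109),30),t0=(z(430,312),10),t50=(z(435,152),10),bold=(z(422,331),10),boldz=(z(422,331),30),cfl=(z(147,247),30),cfr=(z(403,247),30),crr=(z(403,408),30),crl=(z(147,405),30),pinfoot=(z(275,315),30))
P={k:onz(c,p,h) for k,(p,h) in pts.items()}
for k in P:print(k,P[k])
d=lambda a,b:(np.degrees(np.arctan2(*(P[a]-P[b])[:2][::-1])),np.linalg.norm(P[a]-P[b]))
print(d('rr','fr'),d('rl','fl'),d('fr','fl'),d('t0','t50'),d('crr','cfr'),d('cfr','cfl'))
cc=(P['cfl']+P['cfr']+P['crr']+P['crl'])/4;print('cc',cc)
for yaw in(-23,-24,-25):
    a=np.radians(yaw);ex=np.array([np.cos(a),np.sin(a),0]);ey=np.array([-np.sin(a),np.cos(a),0])
    for k in P:print(k,'%.1f %.1f'%((P[k]-P['pin'])@ex,(P[k]-P['pin'])@ey),end='; ')
    print()
E
```

```text
fl [459.2 107.1  10. ]
fr [502.7 205.3  10. ]
rr [739.1 102.6  10. ]
rl [694.9   1.5  10. ]
pin [633.8  89.3  70. ]
blade [594.  159.6  30. ]
t0 [650.8 119.7  10. ]
t50 [604.  138.8  10. ]
bold [656.  115.7  10. ]
boldz [647.2 117.8  30. ]
cfl [601.6  73.3  30. ]
cfr [621.9 123.3  30. ]
crr [668.5 105.1  30. ]
crl [646.5  53.2  30. ]
pinfoot [630.8  90.3  30. ]
(np.float64(-23.486099281963654), np.float64(257.6921031149486)) (np.float64(-24.115802005760525), np.float64(258.25764300799824)) (np.float64(66.09199971519767), np.float64(107.40629307203142)) (np.float64(-22.214567596405463), np.float64(50.624157927165506)) (np.float64(-21.27384780629377), np.float64(50.08781804928126)) (np.float64(67.96214022622257), np.float64(53.896193140683856))
cc [634.6  88.7  30. ]
fl -167.7 -51.8; fr -166.0 55.6; rr 91.7 53.4; rl 90.5 -56.9; pin 0.0 0.0; blade -64.2 49.2; t0 3.8 34.7; t50 -46.9 34.0; bold 10.1 33.0; boldz 1.2 31.5; cfl -23.4 -27.2; cfr -24.3 26.6; crr 25.7 28.1; crl 25.7 -28.2; pinfoot -3.3 -0.2; 
fl -166.8 -54.8; fr -167.0 52.6; rr 90.7 55.0; rl 91.5 -55.3; pin 0.0 0.0; blade -65.0 48.0; t0 3.1 34.7; t50 -47.5 33.1; bold 9.5 33.2; boldz 0.6 31.5; cfl -22.9 -27.7; cfr -24.8 26.2; crr 25.3 28.6; crl 26.2 -27.8; pinfoot -3.3 -0.3; 
fl -165.8 -57.7; fr -167.9 49.7; rr 89.7 56.5; rl 92.4 -53.7; pin 0.0 0.0; blade -65.9 46.9; t0 2.5 34.8; t50 -48.0 32.3; bold 8.9 33.4; boldz 0.1 31.5; cfl -22.4 -28.0; cfr -25.2 25.8; crr 24.7 29.0; crl 26.7 -27.3; pinfoot -3.3 -0.3;
```

```bash
python3 -m pendant '{"slide":[[0,0,0],[0,0,0],[36,0,-36.9],[36,0,-36.9],[36,0,-36.9],[36,0,-36.9],[36,0,-36.9],[36,0,-36.9],[36,0,-36.9],[0,0,0],[0,0,0]],"angular":[[0,9,0],[0,9,0],[0,0,0],[0,0,0],[0,0,0],[0,0,0],[0,0,0],[0,0,0],[0,0,0],[0,0,0],[0,0,0]],"claw":[1,1,1,1,1,1,1,1,1,1,1]}' 60
python3 - <<'E'
from h import *
c=camera('wrist');cv2.imwrite('pics/w2.png',c['image'][:,:,::-1]);import pickle;pickle.dump(c,open('w2.pkl','wb'))
s=read_state();R=Rot.from_quat(s['ee_rot']).as_matrix();print(s['eef_pos'],R,s['q'])
print(proj(c,[616,-239.5,60]),proj(c,[616,-239.5,0]))
E
```

```text
t: 3.48
eef_pos: [616.8, -238.7, 160.4]
ee_rot: [-0.664, 0.242, -0.242, 0.665]
wrist_force: [0.5, 0.1, -0.1]
width: 1.0
[ 616.87961483 -238.29997459  160.41106795] [[ 7.66500446e-01 -1.82573565e-04  6.42243749e-01]
 [-6.42243643e-01  4.21292031e-04  7.66500440e-01]
 [-4.10514892e-04 -9.99999895e-01  2.05663818e-04]] [-4.68570229e-01  6.13178625e-01  1.53667508e+00  3.50502358e-04
  9.92092134e-01 -1.34213638e+00]
[321.08609765 239.38603829] [321.55767933 221.40468551]
```

View pics/w2.png

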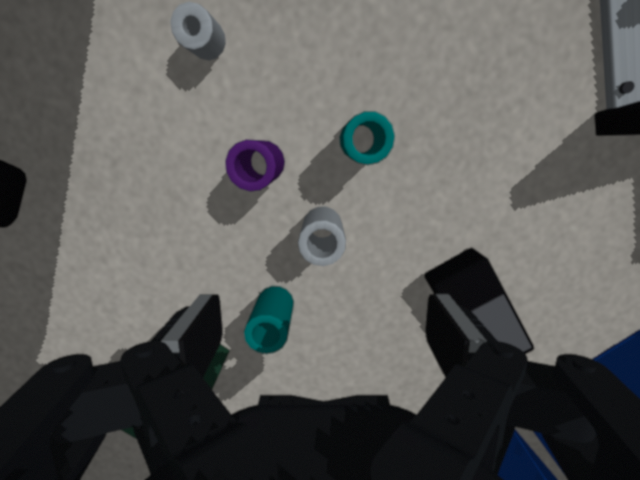

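The larger grey tube is under the gripper at (322,242). Turquoise tubes are at (267,320) and (368,138), and a purple one at (254,165). All of them are clear of the fingers' 50° jaw line.

```bash
python3 - <<'E'
from h import *
import pickle
c=pickle.load(open('w2.pkl','rb'));im=c['image'][200:275,290:355]
g=cv2.cvtColor(im,cv2.COLOR_RGB2GRAY)
cv2.imwrite('pics/w2z.png',cv2.resize(im[:,:,::-1],None,fx=8,fy=8,interpolation=cv2.INTER_CUBIC))
m=(cv2.GaussianBlur(g,(3,3),0)>150).astype(np.uint8)
print(np.percentile(g,[5,25,50,75,95]))
cs,h=cv2.findContours(m,cv2.RETR_CCOMP,cv2.CHAIN_APPROX_NONE)
for k in cs:
    if len(k)>20:
        e=cv2.fitEllipse(k);p=(e[0][0]+290,e[0][1]+200);print(p,e[1],onz(c,p,60))
E
```

```text
[ 63.  87. 132. 139. 144.]
```

View pics/w2z.png

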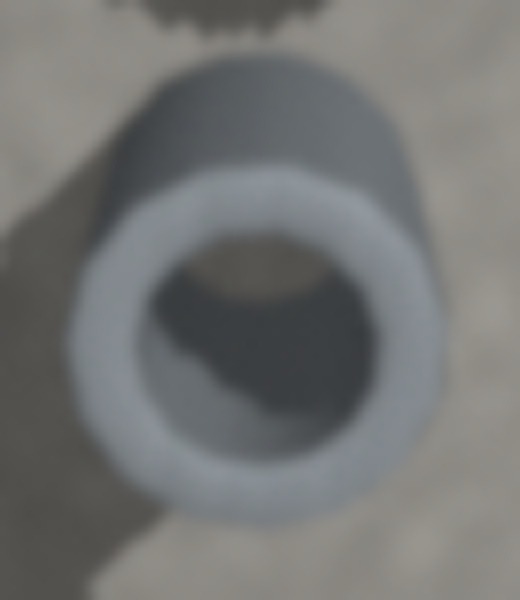

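```bash
python3 - <<'E'
from h import *
import pickle
c=pickle.load(open('w2.pkl','rb'))
p=onz(c,(322.2,243.1),60);s=read_state();R=Rot.from_quat(s['ee_rot']).as_matrix();print(p,s['eef_pos'],R.T@(np.r_[p[:2],40]-s['eef_pos']))
E
```

```text
[ 618.70787591 -240.70444436   60.        ] [ 616.87961483 -238.29997459  160.41106795] [  2.9950489  120.40970848  -0.69360209]
```

```bash
python3 -m pendant '{"slide":[[2.3,20,-0.4],[0,40,0],[0,40,0],[0,30,0],[0,12,0],[0,0,0],[0,0,0],[0,0,0],[0,0,0],[0,0,0],[0,0,0]],"angular":[[0,0,0],[0,0,0],[0,0,0],[0,0,0],[0,0,0],[0,0,0],[0,0,0],[0,0,0],[0,0,0],[0,0,0],[0,0,0]],"claw":[1,1,1,1,1,1,0,0,0,0,0]}' 70
python3 - <<'E'
from h import *
c=camera('wrist');cv2.imwrite('pics/w3.png',c['image'][:,:,::-1])
E
```

```text
t: 4.9
eef_pos: [618.7, -242.0, 19.5]
ee_rot: [0.664, -0.242, 0.243, -0.664]
wrist_force: [-1.7, 1.0, 6.9]
width: 0.414
```

View pics/w3.png

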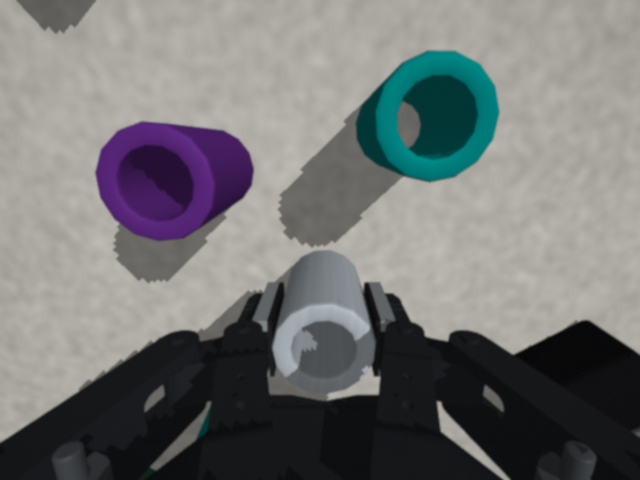

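The sleeve is gripped between the pads (ring centred near (323,348)). The opening of 0.414 is about 35 mm, against the 36 mm diameter. Next I lift and measure the ring against the TCP.

```bash
python3 -m pendant '{"slide":[[0,-15,0],[0,-45,0],[0,-45,0],[0,-35,0],[0,0,0]],"angular":[[0,0,0],[0,0,0],[0,0,0],[0,0,0],[0,0,0]],"claw":[0,0,0,0,0]}' 70
python3 - <<'E'
from h import *
c=camera('wrist');cv2.imwrite('pics/w4.png',c['image'][:,:,::-1]);import pickle;pickle.dump(c,open('w4.pkl','wb'))
cv2.imwrite('pics/w4z.png',cv2.resize(c['image'][230:410,240:410,::-1],None,fx=4,fy=3,interpolation=cv2.INTER_CUBIC))
s=read_state();print(s['eef_pos'],s['width'],s['wrist_force'])
E
```

```text
t: 5.58
eef_pos: [619.3, -242.2, 162.2]
ee_rot: [0.665, -0.24, 0.244, -0.664]
wrist_force: [-0.3, 0.8, -1.1]
width: 0.417
[ 618.57311501 -241.88015555  160.03918554] 0.4167904436177362 [ 0.12958138 -0.30418242 -1.33714689]
```

View pics/w4z.png

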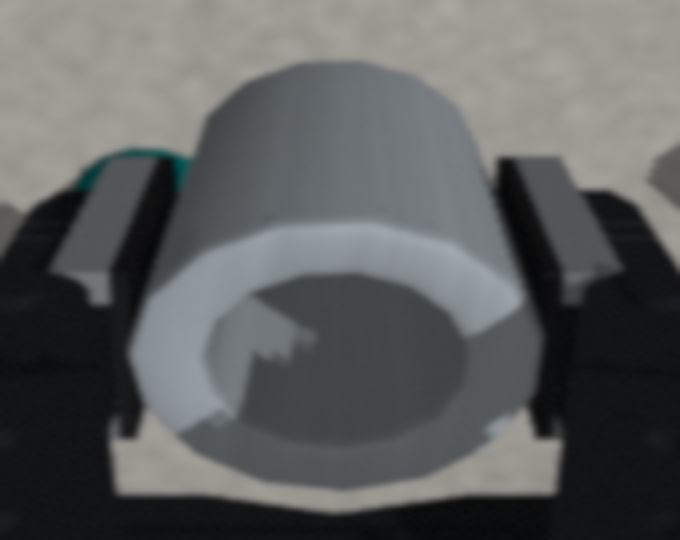

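```bash
python3 - <<'E'
from h import *
import pickle
c=pickle.load(open('w4.pkl','rb'));s=read_state()
R=Rot.from_quat(s['ee_rot']).as_matrix();e=s['eef_pos'];print(e)
print('cam rel',R.T@(-np.array(c['R']).T@np.array(c['t'])-e), R.T@np.array(c['R'])[2])
for z in(39,41.5,44):
    print(z,R.T@(onz(c,(323.9,349),e[2]+z)-e))
E
```

```text
[ 618.57311501 -241.88015555  160.03918554]
cam rel [ -68.32626621 -145.11233332    0.81217572] [2.74510878e-01 9.61583941e-01 3.19662785e-04]
39 [  2.23024597 -38.99363787   0.99111251]
41.5 [  0.56515711 -41.49797166   0.98688971]
44 [ -1.09993175 -44.00230546   0.98266692]
```

```bash
python3 -m pendant '{"slide":[[0,0,0],[0,0,0],[0,0,0],[0,0,0],[0,0,0],[0,0,0],[0,0,0],[0,0,0],[0,0,0]],"angular":[[0,10,0],[0,10,0],[0,10,0],[0,10,0],[0,10,0],[0,10,0],[0,10,0],[0,3.8,0],[0,0,0]],"claw":[0,0,0,0,0,0,0,0,0]}' 70
python3 - <<'E'
from h import *
E=[];
for i in range(3): camera('top');E.append(read_state()['eef_pos'])
s=read_state();R=Rot.from_quat(s['ee_rot']).as_matrix();e=np.mean(E,0);print(E,e,s['q'],np.degrees(np.arctan2(R[1,2],R[0,2])))
print(R.T@(np.array([632.8,87.8,110])-e))
E
```

```text
t: 6.75
eef_pos: [617.9, -241.6, 157.1]
ee_rot: [-0.386, 0.593, -0.592, 0.386]
wrist_force: [-0.2, -0.1, -0.6]
width: 0.413
[array([ 617.95202927, -241.6294972 ,  157.32898437]), array([ 618.06520487, -241.65866553,  157.56598503]), array([ 618.14044107, -241.67273984,  157.7086732 ])] [ 618.0525584  -241.65363419  157.53454753] [-4.72187658e-01  6.19500605e-01  1.53209606e+00  1.14812751e-04
  9.90967528e-01 -5.74797589e-02] -23.764614935667648
[-307.45453504   47.69617227 -119.22038986]
```

```bash
python3 -m pendant '{"slide":[[-43.9,0,-17],[-43.9,0,-17],[-43.9,0,-17],[-43.9,0,-17],[-43.9,0,-17],[-43.9,0,-17],[-44,0,-17.2],[0,20,0],[0,20,0],[0,10,0],[0,0,0],[0,0,0]],"angular":[[0,0,0],[0,0,0],[0,0,0],[0,0,0],[0,0,0],[0,0,0],[0,0,0],[0,0,0],[0,0,0],[0,0,0],[0,0,0],[0,0,0]],"claw":[0,0,0,0,0,0,0,0,0,0,0,0]}' 70
python3 - <<'E'
from h import *
import pickle
for n in('wrist','scene','top'):
    c=camera(n);pickle.dump((c,read_state()),open(n+'5.pkl','wb'));im=c['image'][:,:,::-1]
    if n=='scene': im=cv2.resize(im[200:340,250:430],None,fx=4,fy=4,interpolation=cv2.INTER_CUBIC)
    cv2.imwrite(f'pics/{n}5.png',im)
print(read_state()['eef_pos'])
E
```

```text
t: 8.4
eef_pos: [634.0, 87.4, 109.0]
ee_rot: [0.386, -0.592, 0.593, -0.386]
wrist_force: [0.3, 0.1, -0.6]
width: 0.413
[633.87007259  87.45165909 108.99110565]
```

View pics/wrist5.png

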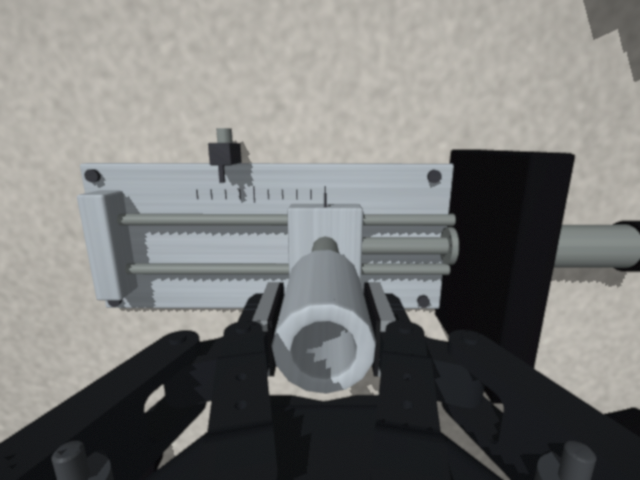

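View pics/scene5.png

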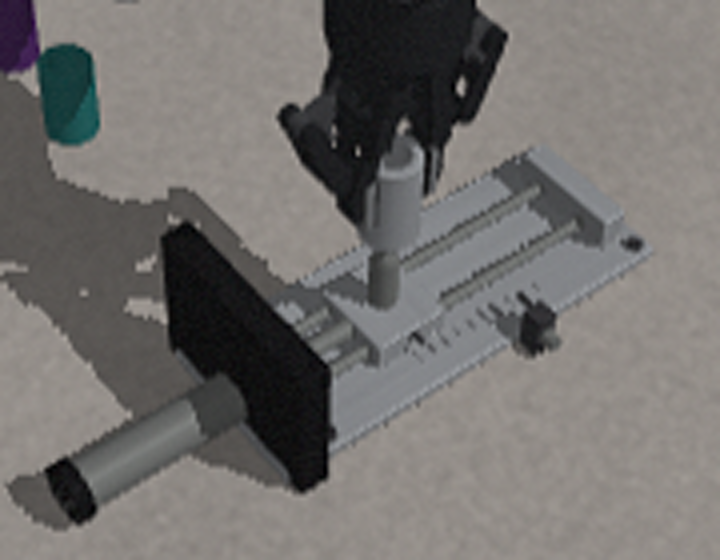

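```bash
python3 - <<'E'
from h import *
import pickle
c,s=pickle.load(open('scene5.pkl','rb'))
cr=c['image'][215:290,325:375,::-1];cv2.imwrite('pics/s5z.png',cv2.resize(cr,None,fx=8,fy=8,interpolation=cv2.INTER_CUBIC))
for z in(30,70,91,151):
    print(z,(proj(c,[632.8,87.8,z])-[325,215])*8)
w,s=pickle.load(open('wrist5.pkl','rb'))
cr=w['image'][225:300,280:370,::-1];cv2.imwrite('pics/w5z.png',cv2.resize(cr,None,fx=8,fy=8,interpolation=cv2.INTER_CUBIC))
E
```

```text
30 [165.5202436  472.48018028]
70 [170.28255255 381.00695156]
91 [172.88991291 330.92543178]
151 [180.78210219 179.33425126]
```

View pics/s5z.png

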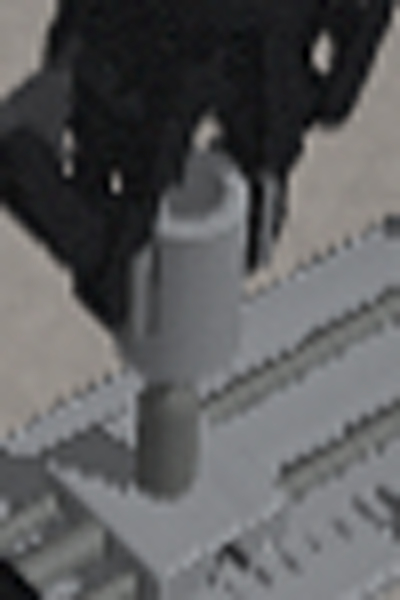

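View pics/w5z.png

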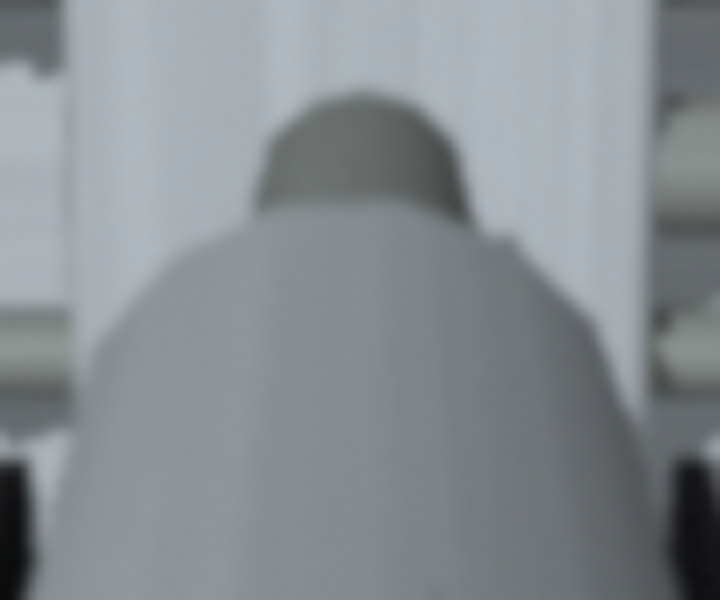

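```bash
python3 - <<'E'
from h import *
import pickle
w,s=pickle.load(open('wrist5.pkl','rb'));e=s['eef_pos'];R=Rot.from_quat(s['ee_rot']).as_matrix()
print(e)
f=onz(w,(325.6,236.5),30);
print('pinfoot ctr tool',R.T@(f-e)+[9,0,0])
for z in(-18.5,-20): 
  b=onz(w,(324.2,250.4),e[2]+z);print('sleeve btm',R.T@(b-e)+[18,0,0])
# top ring
b=onz(w,(325,346.5),e[2]+41.5);print('sleeve top',R.T@(b-e))
a=cv2.imread('pics/wrist5.png');cv2.imwrite('pics/w5r.png',cv2.resize(a[290:400,265:385],None,fx=6,fy=5,interpolation=cv2.INTER_CUBIC))
E
```

```text
[633.97056832  87.41149498 109.05905893]
pinfoot ctr tool [ 0.30424657 79.06613415  1.66421545]
sleeve btm [-0.13332104 18.51172166  0.5898349 ]
sleeve btm [ 0.34226501 20.01143503  0.59343542]
sleeve top [ -3.23583286 -41.49728793   0.74637827]
```

View pics/w5r.png

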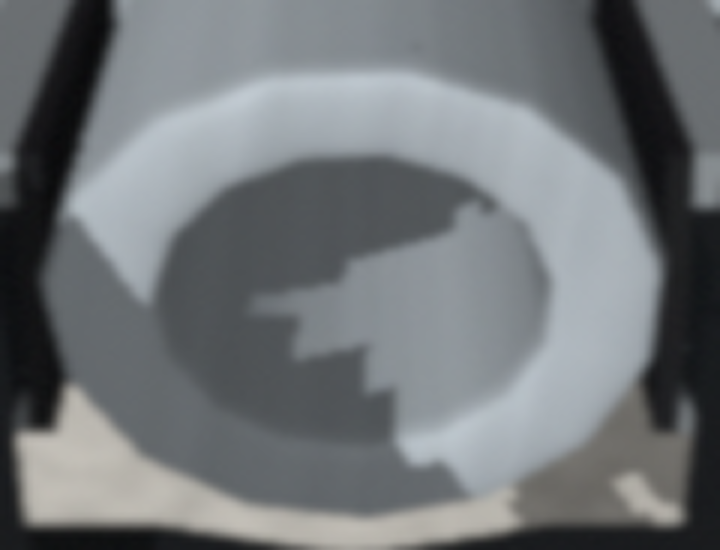

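The sleeve's tool-frame offset is (0.5, 0.6) and the pin's is (0.3, 1.7). I shift by +1 mm along tool z and go down in watched steps.

```bash
python3 -m pendant '{"slide":[[0,0,1],[0,10,0],[0,10,0],[0,6,0],[0,0,0]],"angular":[[0,0,0],[0,0,0],[0,0,0],[0,0,0],[0,0,0]],"claw":[0,0,0,0,0]}' 80
python3 -m pendant '{"slide":[[0,6,0],[0,6,0],[0,0,0]],"angular":[[0,0,0],[0,0,0],[0,0,0]],"claw":[0,0,0]}'
```

```text
t: 9.18
eef_pos: [634.3, 87.2, 81.5]
ee_rot: [-0.386, 0.593, -0.592, 0.386]
wrist_force: [0.1, 0.0, -0.3]
width: 0.411
t: 9.55
eef_pos: [634.3, 87.1, 69.8]
ee_rot: [-0.386, 0.593, -0.592, 0.386]
wrist_force: [-0.2, -0.4, -0.4]
width: 0.41
```

```bash
python3 -m pendant '{"slide":[[0,6,0],[0,6,0],[0,3,0],[0,0,0]],"angular":[[0,0,0],[0,0,0],[0,0,0],[0,0,0]],"claw":[0,0,0,0]}'
python3 -m pendant '{"slide":[[0,2,0],[0,1,0],[0,0,0]],"angular":[[0,0,0],[0,0,0],[0,0,0]],"claw":[0,0,0]}'
python3 - <<'E'
from h import *
for n in('wrist','scene'):
    c=camera(n);im=c['image'][:,:,::-1]
    if n=='scene': im=cv2.resize(im[215:300,310:380],None,fx=8,fy=7,interpolation=cv2.INTER_CUBIC)
    cv2.imwrite(f'pics/{n}6.png',im)
E
```

```text
t: 10.05
eef_pos: [634.4, 87.2, 55.0]
ee_rot: [-0.386, 0.593, -0.592, 0.386]
wrist_force: [0.1, 0.8, -0.3]
width: 0.411
t: 10.42
eef_pos: [634.5, 87.2, 52.3]
ee_rot: [-0.386, 0.593, -0.593, 0.386]
wrist_force: [0.1, 0.4, -1.8]
width: 0.409
```

View pics/wrist6.png

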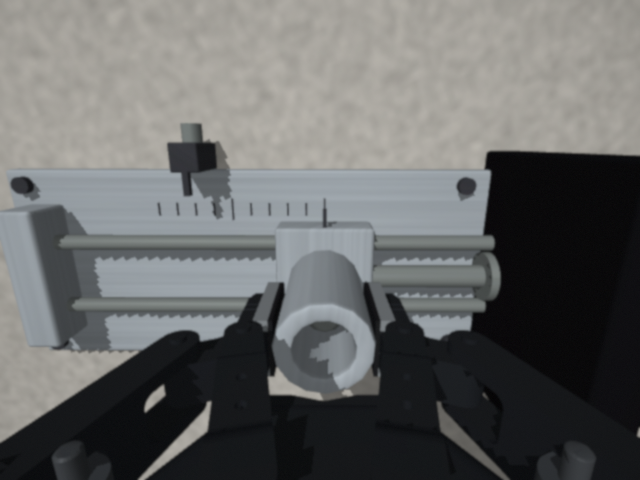

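View pics/scene6.png

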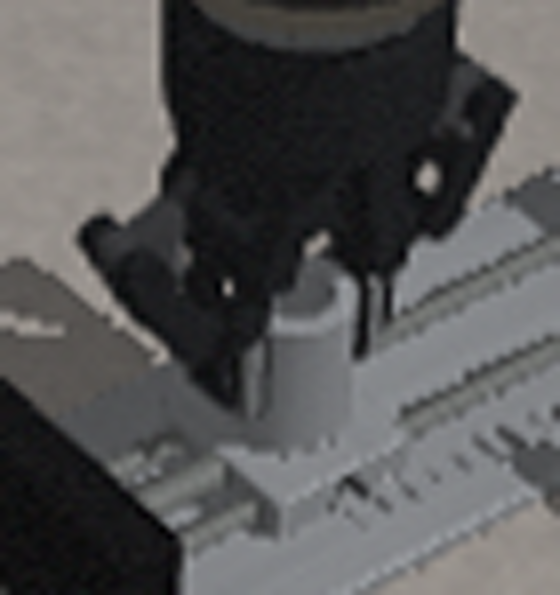

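The sleeve is on the pin, and the pin shows through the bore at wrist (325,325). It is still about 3–4 mm above the carriage, which is home. I press on gently.

```bash
python3 -m pendant '{"slide":[[0,1,0],[0,1,0],[0,0,0]],"angular":[[0,0,0],[0,0,0],[0,0,0]],"claw":[0,0,0]}'
python3 -m pendant '{"slide":[[0,1,0],[0,0,0]],"angular":[[0,0,0],[0,0,0]],"claw":[0,0]}'
python3 -m pendant '{"slide":[[0,0.5,0],[0,0,0]],"angular":[[0,0,0],[0,0,0]],"claw":[0,0]}'
```

```text
t: 10.9
eef_pos: [634.5, 87.2, 50.2]
ee_rot: [-0.386, 0.593, -0.592, 0.386]
wrist_force: [-1.0, 0.4, -0.2]
width: 0.411
t: 11.15
eef_pos: [634.6, 87.2, 49.5]
ee_rot: [0.386, -0.592, 0.593, -0.386]
wrist_force: [-1.3, 0.5, 2.7]
width: 0.407
t: 11.4
eef_pos: [634.6, 87.2, 49.5]
ee_rot: [0.386, -0.592, 0.593, -0.386]
wrist_force: [-2.0, 0.4, 7.1]
width: 0.41
```

```bash
python3 -m pendant '{"slide":[[0,0.3,0],[0,0,-3],[0,0,-6],[0,0,-8],[0,0,-8],[0,0,-8],[0,0,-8],[0,0,-8],[0,0,-6],[0,0,-4],[0,0,0],[0,0,0]],"angular":[[0,0,0],[0,0,0],[0,0,0],[0,0,0],[0,0,0],[0,0,0],[0,0,0],[0,0,0],[0,0,0],[0,0,0],[0,0,0],[0,0,0]],"claw":[0,0,0,0,0,0,0,0,0,0,0,0]}' 100
python3 - <<'E'
from h import *
import pickle
c=camera('wrist');pickle.dump((c,read_state()),open('w7.pkl','wb'));im=c['image'][:,:,::-1]
cv2.imwrite('pics/w7.png',im)
cv2.imwrite('pics/w7z.png',cv2.resize(im[120:260,240:400],None,fx=5,fy=4,interpolation=cv2.INTER_CUBIC))
E
```

```text
t: 12.9
eef_pos: [582.8, 110.6, 49.6]
ee_rot: [0.384, -0.591, 0.594, -0.388]
wrist_force: [7.2, -3.5, 5.5]
width: 0.41
```

View pics/w7.png

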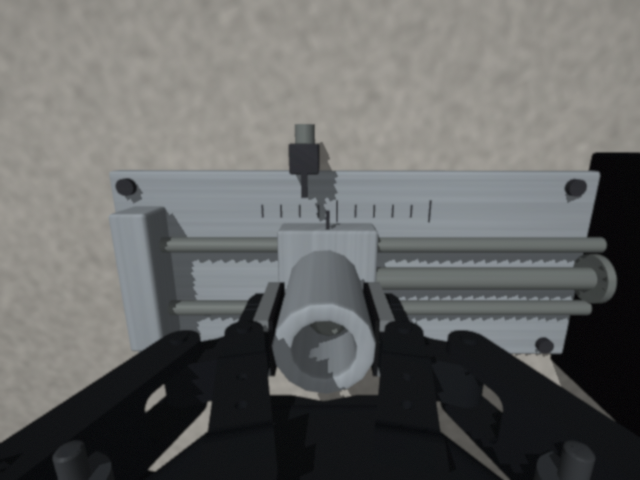

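View pics/w7z.png

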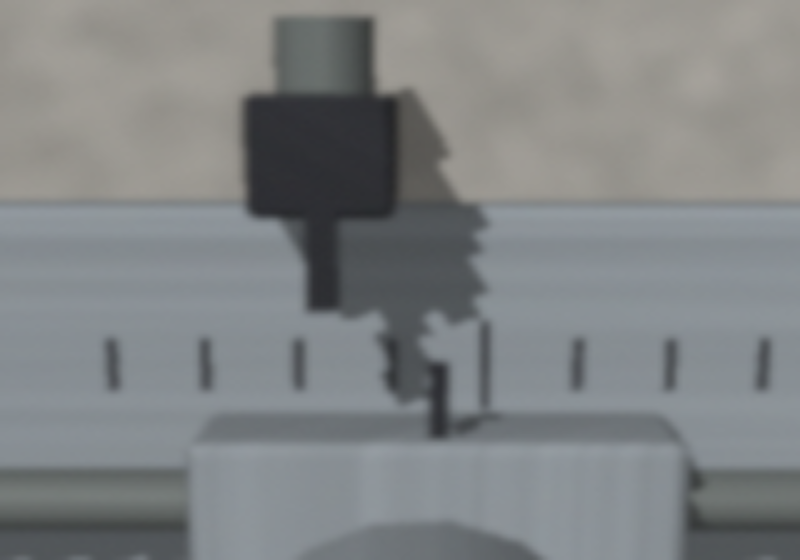

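```bash
python3 - <<'E'
from h import *
import pickle
c,s=pickle.load(open('w7.pkl','rb'));g=lambda x,y:(240+x/5,120+y/4)
for yaw in(-23.3,-23.8,-24.3):
    a=np.radians(yaw);ex=np.array([np.cos(a),np.sin(a),0]);ey=np.array([-np.sin(a),np.cos(a),0])
    P={k:onz(c,g(*p),z) for k,p,z in [('bl',(323,265),29),('ptr',(438,400),29),('cl',(190,443),30),('cr',(685,443),30),('t50',(485,390),10),('t0',((430-240)*5,(211-120)*4),10),('clipL',(246,205),30),('clipR',(395,205),30)]}
    b=P['bl'];print(yaw,{k:(round((v-b)@ex,1),round((v-b)@ey,1)) for k,v in P.items()})
R=Rot.from_quat(s['ee_rot']).as_matrix();print(np.degrees(np.arctan2(R[1,2],R[0,2])),R[:,1])
E
```

```text
-23.3 {'bl': (np.float64(0.0), np.float64(0.0)), 'ptr': (np.float64(10.8), np.float64(-16.5)), 'cl': (np.float64(-13.5), np.float64(-21.4)), 'cr': (np.float64(34.9), np.float64(-21.9)), 't50': (np.float64(16.2), np.float64(-19.3)), 't0': (np.float64(66.6), np.float64(-16.3)), 'clipL': (np.float64(-7.0), np.float64(7.1)), 'clipR': (np.float64(6.9), np.float64(7.0))}
-23.8 {'bl': (np.float64(0.0), np.float64(0.0)), 'ptr': (np.float64(11.0), np.float64(-16.4)), 'cl': (np.float64(-13.3), np.float64(-21.5)), 'cr': (np.float64(35.1), np.float64(-21.6)), 't50': (np.float64(16.4), np.float64(-19.2)), 't0': (np.float64(66.7), np.float64(-15.7)), 'clipL': (np.float64(-7.0), np.float64(7.1)), 'clipR': (np.float64(6.9), np.float64(7.1))}
-24.3 {'bl': (np.float64(0.0), np.float64(0.0)), 'ptr': (np.float64(11.1), np.float64(-16.3)), 'cl': (np.float64(-13.1), np.float64(-21.6)), 'cr': (np.float64(35.3), np.float64(-21.3)), 't50': (np.float64(16.6), np.float64(-19.0)), 't0': (np.float64(66.8), np.float64(-15.1)), 'clipL': (np.float64(-7.1), np.float64(7.0)), 'clipR': (np.float64(6.8), np.float64(7.1))}
-23.84716030086225 [ 5.44729014e-03 -1.21355607e-04 -9.99985156e-01]
```

```bash
python3 -m pendant '{"slide":[[0,0,-4],[0,0,-4],[0,0,-2.7],[0,0,0],[0,0,0]],"angular":[[0,0,0],[0,0,0],[0,0,0],[0,0,0],[0,0,0]],"claw":[0,0,0,0,0]}'
python3 - <<'E'
from h import *
import pickle
c=camera('wrist');pickle.dump((c,read_state()),open('w8.pkl','wb'));im=c['image'][:,:,::-1]
cv2.imwrite('pics/w8.png',im)
cv2.imwrite('pics/w8z.png',cv2.resize(im[120:260,240:400],None,fx=5,fy=4,interpolation=cv2.INTER_CUBIC))
c=camera('scene');cv2.imwrite('pics/s8.png',cv2.resize(c['image'][200:310,320:420,::-1],None,fx=7,fy=5,interpolation=cv2.INTER_CUBIC))
E
```

```text
t: 13.58
eef_pos: [573.2, 114.8, 49.6]
ee_rot: [0.384, -0.591, 0.594, -0.388]
wrist_force: [6.2, -5.5, 5.3]
width: 0.409
```

View pics/w8z.png

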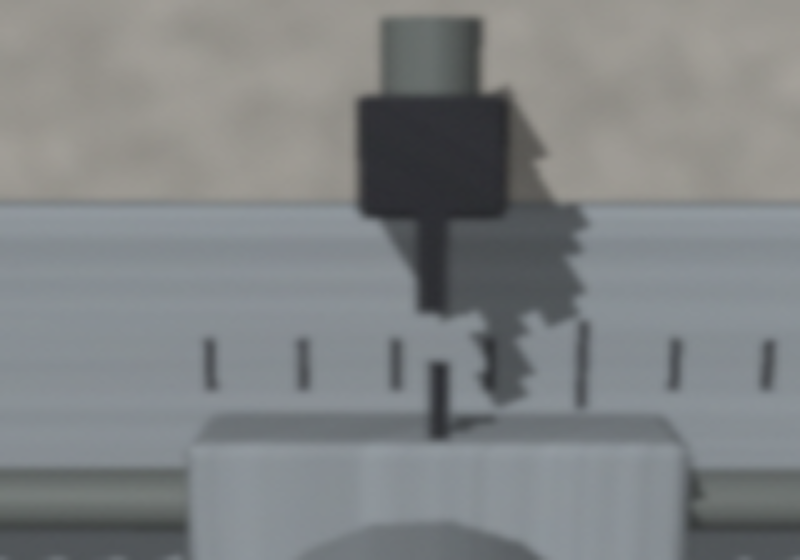

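View pics/s8.png

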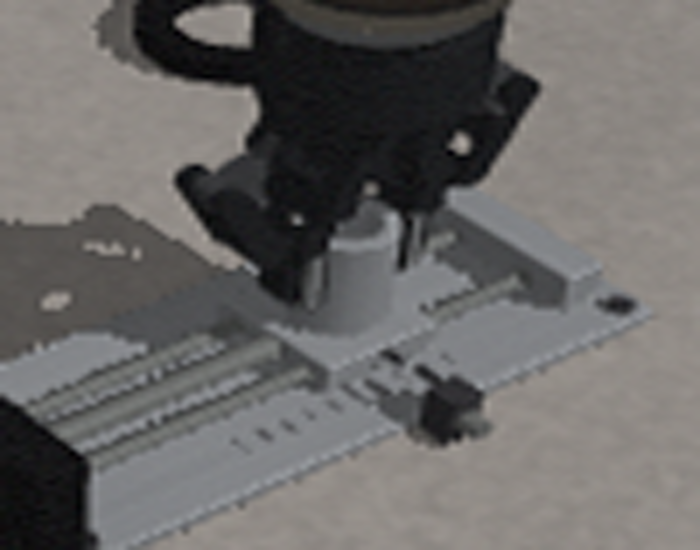

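```bash
python3 -m pendant '{"slide":[[0,0,-0.5],[0,0,0],[0,0,0],[0,0,0]],"angular":[[0,0,0],[0,0,0],[0,0,0],[0,0,0]],"claw":[0,0,0,0]}'
python3 - <<'E'
from h import *
c=camera('wrist');im=c['image'][:,:,::-1]
cv2.imwrite('pics/w9.png',im)
z=lambda a:cv2.resize(a,None,fx=5,fy=4,interpolation=cv2.INTER_CUBIC)
cv2.imwrite('pics/w9z.png',z(im[120:260,240:400]))
g=cv2.cvtColor(im,cv2.COLOR_BGR2GRAY).astype(float)
def cen(r0,r1,a=315,b=340):
    p=g[r0:r1,a:b].mean(0);w=np.clip(np.percentile(p,60)-15-p,0,None);return p.round(),(w*np.arange(a,b)).sum()/w.sum()
B=cen(178,195,318,330);Q=cen(213,220,323,333)
print(B,Q)
a=np.radians(-23.8);ex=np.array([np.cos(a),np.sin(a),0])
print((onz(c,(Q[1],218),29)-onz(c,(B[1],187),29))@ex)
s=read_state();print(s['eef_pos'],s['wrist_force'],s['width'],s['qvel'])
E
```

```text
t: 14.18
eef_pos: [572.8, 115.0, 49.6]
ee_rot: [0.384, -0.591, 0.594, -0.388]
wrist_force: [7.8, -5.7, 4.6]
width: 0.406
(array([134., 128., 121., 115., 107.,  92.,  69.,  51.,  47.,  46.,  48.,
        54.]), np.float64(326.70905260694013)) (array([140., 134., 112.,  78.,  53.,  54.,  85., 123., 138., 140.]), np.float64(327.43226012113485))
0.3816737800890886
[572.81146995 114.96976992  49.60944761] [ 8.44066426 -5.70168272  5.15131995] 0.40838868501374315 [ 0.00153734 -0.00056203  0.0017362  -0.00069372 -0.00166562  0.00115219]
```

View pics/w9.png

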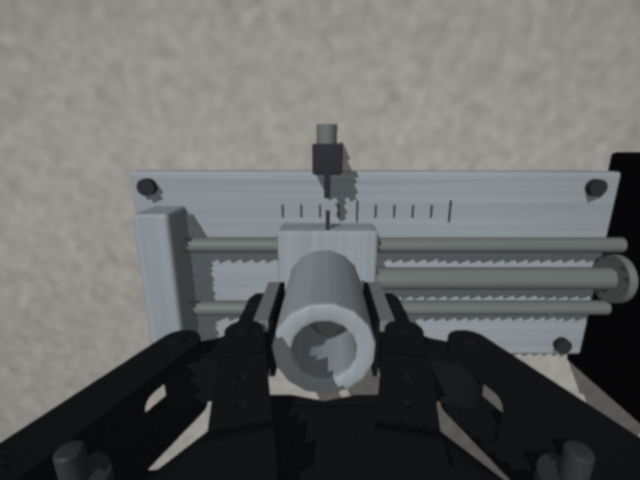

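View pics/w9z.png

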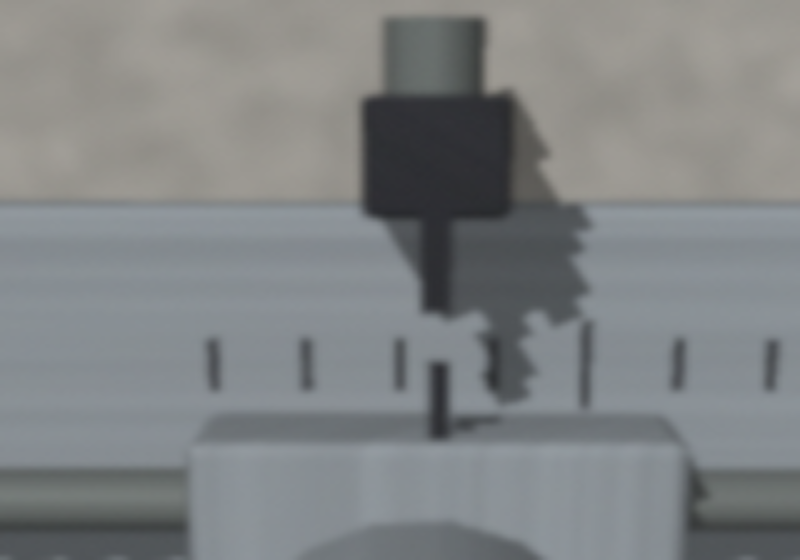

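```bash
python3 -m pendant '{"slide":[[0,0.3,-0.3],[0,0,0],[0,0,0],[0,0,0],[0,0,0],[0,0,0],[0,0,0]],"angular":[[0,0,0],[0,0,0],[0,0,0],[0,0,0],[0,0,0],[0,0,0],[0,0,0]],"claw":[0,0,0,0,0,0,0]}'
python3 - <<'E'
from h import *
c=camera('wrist');im=c['image'][:,:,::-1]
cv2.imwrite('pics/w10z.png',cv2.resize(im[120:260,240:400],None,fx=5,fy=4,interpolation=cv2.INTER_CUBIC))
c=camera('scene');cv2.imwrite('pics/s10.png',cv2.resize(c['image'][225:285,345:405,::-1],None,fx=10,fy=10,interpolation=cv2.INTER_CUBIC))
s=read_state();print(s['eef_pos'],s['wrist_force'],s['width'],s['t'])
E
```

```text
t: 15.1
eef_pos: [572.7, 115.0, 49.6]
ee_rot: [0.384, -0.591, 0.594, -0.388]
wrist_force: [7.0, -6.0, 8.2]
width: 0.408
[572.75661712 115.04049575  49.60001402] [ 7.7139545  -6.27108427  7.97389587] 0.40555915893005723 15.2
```

View pics/w10z.png

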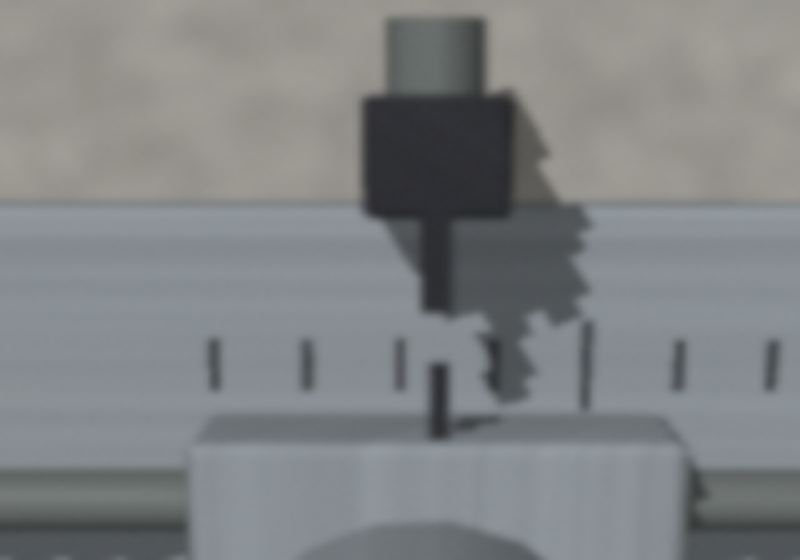

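View pics/s10.png

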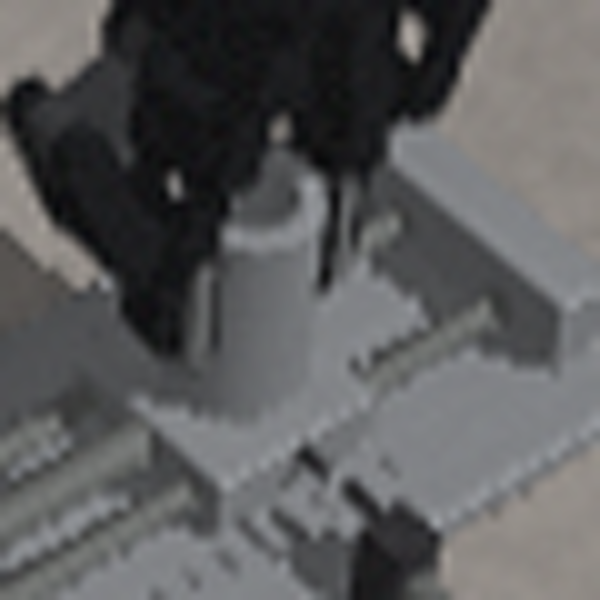

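The blade (col 436) and carriage pointer (col 438) are in line, and the sleeve sits flat on the carriage with no gap showing.

```bash
python3 -c "
from workcell import *
print(close_job())"
```

```text
the job is handed in; nothing more can be done
None
```

The sleeve is on the pin and fully down. The carriage is held at the index clip against its spring, and the gripper still holds the sleeve. I handed the job in at about 15 s, well under the 45 s limit.

- **Sleeve:** I gripped the larger grey tube and lowered it over the pin while the carriage was home. I pressed until contact at TCP z ≈ 49.5 mm, with about 7 N upward force. At the end the height was unchanged, the upward force was about 8 N, and the scene view showed no gap under the sleeve.
- **Index:** The tool moved about 68 mm in total. The first measurements called for about 65.5 mm of carriage travel plus 2 mm of play between sleeve and pin. In the last wrist picture, the pointer on the carriage, level with the pin's middle, was about 0.2 mm from the blade. The hold was steady, with about 10 N sideways force at the wrist.
- **Disagreements:** The wrist camera differed from the scene and top cameras by about 1–2 mm, within the stated calibration. The tool also leaned about 0.3° under the pull. I did not look at the other things on the bench again at the end; the moves passed clear of them.

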